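# Dip the cooling bath and present the gauge rod

### The arm

A 7-joint arm with a two-finger parallel gripper is mounted at the origin on the work surface. World frame = base frame: x ahead of the robot, y to its left, z up, the work surface at z = 0. Lengths are in m, angles in rad, forces in N, time in s.
With the tool pointing down it reaches from about 0.4 to 0.85 m from the base axis. Payload 4.5 kg.
Tool frame: the origin (TCP) lies on the centre line of the jaws, within the pads' length; the fingertips stand r.tcp_to_tips ahead of it and the grasp point (between the pads) lies 11 mm behind it (r.tcp_to_tips is the distance from the TCP to the fingertips, in m); y points along the fingers, x is the direction in which the jaws open and shut, and the axes are right-handed (so a half turn about y gives the same grasp; the last joint's range is limited). The gripper opens to 88 mm and grips with 3 to 60 N. Pads are 18 mm wide; open, the fingers measure 123 mm over their backs; the gripper's body (75 mm by 187 mm) begins 45 mm behind the grasp point.
Start: joints at [1.21, 0.689, -0.195, 1.565, 0.157, 0.902, -0.215], TCP at [0.24, -0.577, 0.247] pointing down, gripper open.
Joint ranges: [-3.01, 3.01], [-0.46, 2.08], [-1.47, 1.51], [0.13, 2.56], [-1, 4.14], [0.04, 2.09], [-2.66, 2.66]. Speed limits (rad/s): [2.57, 2.57, 3.14, 3.14, 3.14, 3.14, 3.14].

### API

Orientations are given as a unit quaternion [x, y, z, w].
In Python, from plant import r gives the robot as it stands. The module is installed in compiled form; this text tells all that it offers.
- The arm moves only by the shell command python3 -m inch 'ROWS' [OPENING] [FORCE]. ROWS is text: rows parted by semicolons, each of 4 numbers parted by spaces: the shift along the tool's x, y, z in mm, then the turn about the tool's y in degrees. In form: x y z spin; .... A call has 1 to 10 rows; each row is the pose to reach, as a shift and turn from the pose commanded when the call began, along the tool's axes at that moment; what a row does not reach only later rows make up. A row lasts 1/10 s, in which the tool goes at most 50 mm and 8.59 degrees, less where a joint would pass 70% of its speed; a pose out of reach is approached as far as the arm can. A call with a gripper value outside its range is refused whole. OPENING is the gripper command: -1 is shut, 1 is fully open, values between are in proportion, set as the call begins (- or left out, the last holds). The fingers move at their own pace and stop on an object; FORCE is the grip in N (left out, the last holds). Time passes only in rows, so rows that repeat a pose let the fingers close. It gives the time, the measured TCP pose, the force and the opening at its end, in the units of the state.
- r.get_state(): the state, without advancing time (a new reading comes with each control period).
- r.snapshot(name): name is "scene" or "side" or "wrist"; returns a dict with "frame" (400x640x3 uint8, red, green, blue), "intrinsics" (3x3 intrinsics, pixels), "R" (3x3) and "t" (3): a world point X has camera coordinates R X + t. Camera axes: x right, y down, z forward; pixel columns grow to the right and rows downward; lengths in m; the calibration is good to about 2 mm. A picture is of the moment at which its call begins. There is no depth.
- r.finish_job(): hands the job in, once; it reports no verdict.
Trained networks look in the newest picture that a camera, given by its name, has taken for a name from the list of things; names that differ only in an ending like _2 or _b are one class to them, and where a whole thing is asked for, a point or a joint stands for the part that bears it (a point fixed in the world has none). Each returns a list of dicts, best first, with "p" (0 to 1); they miss things now and then, are a little off and sometimes report something else, mostly with a low value. They report only what shows in the picture. A call takes as long as a camera call. They do not tell look-alikes from the thing itself.
- r.trace(camera, name): "region" (400x640 bool, what is visible of it) and "centre" ([row, column] in pixels, amid what is visible of it).
- r.tip_of(camera, name): "centre" ([row, column] in pixels: a listed point, or the origin of a listed thing).
The state is a dict: "clock": time; "q": joint angles; "qd": joint speeds; "joint_torque": joint torques, N m; "tool_pos": TCP position; "eef_rot": TCP orientation; "contact_force": force on the tool from outside, world axes, zero at the start; "moment": the same for the moment, N m; "opening": opening from 0.0 (shut) to 1.0 (fully open).
Only numpy, scipy, OpenCV 4.12 (cv2) and the standard library are available. Lean on these libraries where they do the work, as an engineer would, in place of code of your own. Each camera call takes 0.05 s, during which the arm holds its last target.

### The job

Check the cooling bath: take the gauge rod from its rest, slide it down the tank's slanted guide tube until its collar stops on the rubber seal, pressing only gently (never more than 20 N on the tank), and draw it right out again. Then hold the rod level with its tip over the white reading plate, within 10 cm above it and not touching it, and finish still holding it there, motionless. Do not bump the tank, the sample rack or the other things on the bench.

Things in the scene. Friction and masses are not known exactly. Their poses are not given: they have to be found in the camera images.
- rod: Loose gauge rod (dipstick), 70-120 g, lying level in its rest. Origin: middle of the black handle, on the axis; +x to the tip, z up. Handle: box 80 mm long (x -40 to 40), 16 wide (y), 18 high (z); collar: disc of diameter 28, x 40 to 48; aluminium shank: diameter 8, to the round tip at x 168; its black rings are the scale. Centre of mass near x 25 mm.
- rod_tip (a point): The very end of the gauge rod, on its axis, 168 mm ahead of the rod's origin.
- rod_collar (a point): Centre of the collar's front face (the one towards the tip), 48 mm ahead of the rod's origin; the shank is 120 mm long from here to the tip.
- rest: Fixed grey rest of the rod: base 210 x 48 x 8 mm, two notched posts 10 mm thick. Origin on the bench under the rod's origin (within 3 mm), x along the rod. Rod axis 75 mm above the bench. Posts at x -35 mm (under the handle's rear end, 32 mm wide, top 79 mm high) and x 120 mm (under the shank, top 84 mm); between them the handle is free.
- tank: Fixed closed steel cooling-bath tank, 260 (x) x 220 (y) x 170 mm high, its lid with a bar handle reaches 190 mm. Origin: centre of its underside, z up. The guide tube sticks out, slanting upwards, from the middle of its -y side.
- guide_tube: The tank's slanted steel dip tube. Origin: centre of its mouth, on the outer face of the rubber seal, 155 mm above the bench, 60 mm out from the tank's wall. +z points out along the tube's axis, away from the tank, 25 degrees above level; the rod goes in along -z. Outer diameter 22 mm, bore 14 mm, from 10 to 78 mm inside the mouth; beyond it there is room for the whole shank.
- seal: Rubber seal ring at the mouth of the guide tube, same origin and axes as the tube: outer diameter 36 mm, bore 18 mm, 6 mm thick. The collar stops on its outer face. It gives springily along the axis, about 2.5 N per mm, and goes solid after 4 mm.
- plate: Fixed reading stand: white plate with a dark rim, 110 (x) x 80 (y) x 6 mm with the rim, on a short steel foot. Origin on the bench under its centre, z up.
- plate_top (a point): Centre of the reading plate's upper face, 70 mm above the bench.
- tube_rack: Bystander, fixed: blue rack of capped sample tubes, 110 x 80 mm, 90 mm high. Origin: centre of its underside.
- beaker: Bystander, loose: empty glass beaker, diameter 66 mm, 90 mm high. Origin: centre of its underside.
- bottle: Bystander, loose: capped glass bottle, diameter 68 mm, 150 mm high. Origin: centre of its underside.
- dish: Bystander, loose: flat clear dish, diameter 90 mm, 15 mm high. Origin: centre of its underside.
- jar: Bystander, loose: amber jar, diameter 56 mm, 70 mm high. Origin: centre of its underside.
- pipette: Bystander, loose: hand pipette lying on the bench, 240 mm long, 26 mm thick. Origin: on its axis, in the body; x towards its nozzle.
There are look-alikes about, which are no part of the job. There is more than one size of the rod; the one meant has the size given above.

How it is judged:
On the way, in this order (a step that is already met when the one before it is completed fails the run):
1. the rod is in the guide tube and its collar is stopped against the seal (x of rod_collar in the frame of guide_tube between -0.006 and 0.006 m and y of rod_collar in the frame of guide_tube between -0.006 and 0.006 m and z of rod_collar in the frame of guide_tube between -0.008 and 0.003 m and angle between the x axis of rod and the z axis of guide_tube, either way round below 0.13 rad and contact force between rod and seal above 0.5 N), for 0.2 s.
2. the rod is drawn right out of the tube (z of rod_tip in the frame of guide_tube above 0.005 m), for 0.1 s.
At the end, for the whole second after the job is handed in: After the collar stop and the withdrawal: rod held by the fingers alone, level within 0.1 rad, its tip inside the outline of the reading plate and up to 100 mm above its face, at rest (under 20 mm/s), touching no plate, rest, tank or bystander, for a second (x of rod_tip in the frame of plate_top between -0.055 and 0.055 m and y of rod_tip in the frame of plate_top between -0.04 and 0.04 m and z of rod_tip in the frame of plate_top between 0.004 and 0.1 m and angle between rod's own x axis and vertical between 1.4708 and 1.6708 rad and linear speed of rod below 0.02 m/s and angular speed of rod below 0.15 rad/s and contact force between rod and the fingers above 1 N and contact force between rod and plate below 0.1 N and contact force between rod and rest below 0.1 N and contact force between rod and tank below 0.1 N and contact force between rod and tube_rack below 0.1 N and contact force between rod and beaker below 0.1 N and contact force between rod and bottle below 0.1 N and contact force between rod and dish below 0.1 N and contact force between rod and jar below 0.1 N and contact force between rod and pipette below 0.1 N); the arm keeps its last pose, push and grip.
It fails at once if the rod is pushed against the tank, its tube or its seal with more than 20 N (contact force between rod and tank above 20 N).
It fails at once if a loose bystander is shifted by more than 20 mm or tipped over (distance of any of beaker, bottle, dish, jar, pipette from where it was at the start of the episode above 0.02 m or angle between any of beaker, bottle, dish, jar's own z axis and vertical above 0.5 rad).
It fails at once if the fixed sample rack, or the tank, is struck by the arm with more than 20 N (contact force between the arm and tube_rack above 20 N or contact force between the arm and tank above 20 N).
It also fails if it takes over 54 s, if anything falls off the work surface, if the arm or the gripper's body presses on something with over 40 N, if the wrist force passes 120 N, or if a joint passes its speed limit or range.

## Working session

There is one attempt and no reset: what is moved stays moved. The work goes in short steps, Python scripts to look and compute and a shell command to move; the robot and the scene stay as the last step left them, time stands still between calls to the robot, and variables do not carry over. Pictures are saved under pics/ and viewed, and the job is handed in when it is done.

```bash
mkdir -p pics; cat > h.py <<'E'
import numpy as np, cv2
from plant import r
from scipy.spatial.transform import Rotation as Ro
def snap(c,name=None):
    s=r.snapshot(c)
    if name: cv2.imwrite(f'pics/{name}.png',s['frame'][:,:,::-1])
    return s
def proj(s,X):
    p=s['intrinsics']@(s['R']@np.asarray(X,float)+s['t']); return p[:2]/p[2]
def ray(s,u,v):
    d=s['R'].T@np.linalg.inv(s['intrinsics'])@np.array([u,v,1.]); o=-s['R'].T@s['t']; return o,d/np.linalg.norm(d)
def onz(s,u,v,z):
    o,d=ray(s,u,v); return o+d*(z-o[2])/d[2]
def tri(obs):
    A=np.zeros((3,3));b=np.zeros(3)
    for s,u,v in obs:
        o,d=ray(s,u,v);P=np.eye(3)-np.outer(d,d);A+=P;b+=P@o
    X=np.linalg.solve(A,b); return X,[np.linalg.norm(proj(s,X)-[u,v]) for s,u,v in obs]
E
python3 - <<'E'
from h import *
np.set_printoptions(precision=4,suppress=True)
for c in ['scene','side','wrist']:
    s=snap(c,c+'0'); print(c,-s['R'].T@s['t'],s['R'].T@[0,0,1],s['intrinsics'][0])
    for n in ['rod','rod_tip','rod_collar','rest','tank','guide_tube','seal','plate','plate_top','tube_rack','beaker','bottle','dish','jar','pipette']:
        print(n,[(np.round(d['centre']).tolist(),round(d['p'],2)) for d in r.tip_of(c,n)][:3])
print(r.get_state(),r.tcp_to_tips)
E
```

```text
scene [ 1.315  -0.3729  0.7036] [-0.7788  0.2949 -0.5536] [387.2744   0.     320.2288]
rod [([193.0, 234.0], 0.79), ([219.0, 266.0], 0.72), ([184.0, 424.0], 0.44)]
rod_tip [([202.0, 324.0], 0.94), ([193.0, 160.0], 0.59)]
rod_collar [([216.0, 284.0], 0.59), ([192.0, 211.0], 0.56)]
rest [([238.0, 271.0], 0.62)]
tank [([214.0, 462.0], 0.85)]
guide_tube [([184.0, 424.0], 0.49)]
seal [([185.0, 422.0], 0.46)]
plate [([270.0, 366.0], 0.6)]
plate_top [([252.0, 368.0], 0.6)]
tube_rack [([290.0, 300.0], 0.64)]
beaker [([204.0, 358.0], 0.57)]
bottle [([185.0, 389.0], 0.91)]
dish [([214.0, 295.0], 0.69), ([214.0, 462.0], 0.63), ([217.0, 284.0], 0.2)]
jar [([290.0, 231.0], 0.58)]
pipette [([214.0, 284.0], 0.61), ([256.0, 176.0], 0.56)]
side [0.2329 0.9745 0.8612] [ 0.1683 -0.788  -0.5923] [510.4864   0.     320.0156]
rod [([184.0, 410.0], 0.82), ([172.0, 324.0], 0.77)]
rod_tip [([145.0, 432.0], 0.63), ([206.0, 314.0], 0.58)]
rod_collar [([167.0, 419.0], 0.7), ([180.0, 320.0], 0.64)]
rest []
tank []
guide_tube [([232.0, 230.0], 0.58)]
seal [([232.0, 228.0], 0.65)]
plate [([222.0, 232.0], 0.81), ([
[... 358 characters left out ...]
)]
rod_tip [([194.0, 206.0], 0.62)]
rod_collar [([93.0, 74.0], 0.68)]
rest []
tank []
guide_tube []
seal []
plate []
plate_top []
tube_rack []
beaker []
bottle []
dish []
jar []
pipette []
{'clock': 2.4, 'q': array([ 1.2098,  0.6891, -0.1946,  1.5653,  0.1573,  0.9025, -0.2151]), 'qd': array([-0.0009,  0.0006, -0.0009, -0.0008,  0.0019, -0.0002,  0.001 ]), 'joint_torque': array([ -0.0002, -52.7484,  -1.267 , -15.3742,  -0.0519,  -0.0007,
         0.    ]), 'tool_pos': array([ 0.2404, -0.5769,  0.2467]), 'eef_rot': array([ 0.5884, -0.3922,  0.3923, -0.5883]), 'contact_force': array([ 0.0346,  0.2418, -1.6814]), 'moment': array([ 0.0124, -0.0191, -0.0169]), 'opening': 1.0033294429243633} 0.008
```

View pics/scene0.png

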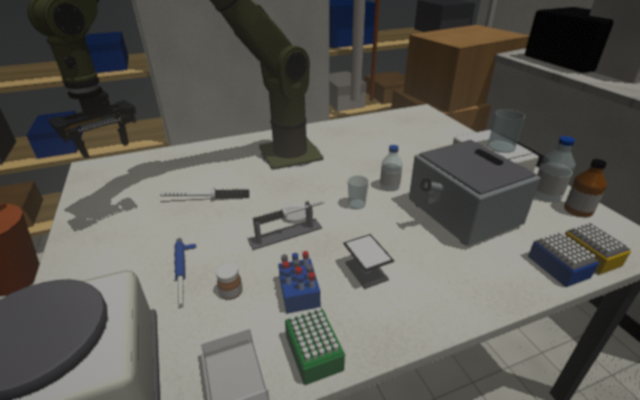

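View pics/side0.png

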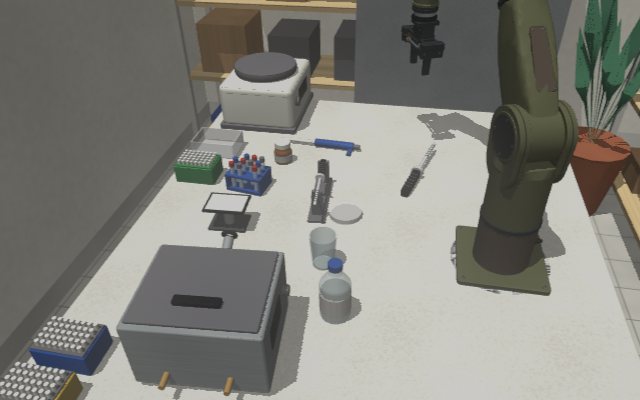

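View pics/wrist0.png

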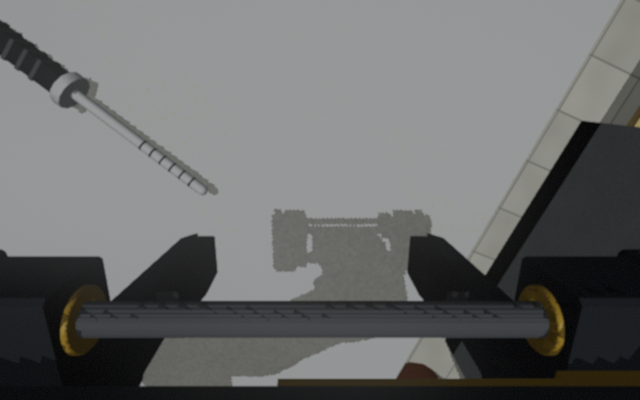

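```bash
python3 - <<'E'
import cv2,numpy as np
a=cv2.imread('pics/scene0.png');b=cv2.imread('pics/side0.png')
A=cv2.resize(a[160:300,220:400],None,fx=4.4,fy=4.2,interpolation=3)
B=cv2.resize(b[130:290,190:370],None,fx=4.4,fy=3.7,interpolation=3)
C=cv2.resize(a[130:250,380:560],None,fx=4.4,fy=4.4,interpolation=3)
for n,i in zip('ABC',(A,B,C)): cv2.imwrite(f'pics/c{n}.png',i)
E
```

```text
(no output)
```

View pics/cA.png

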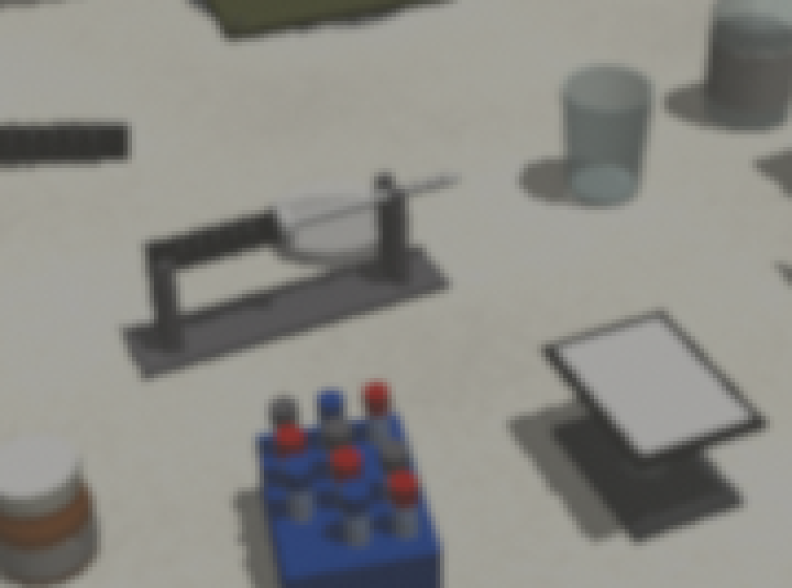

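View pics/cB.png

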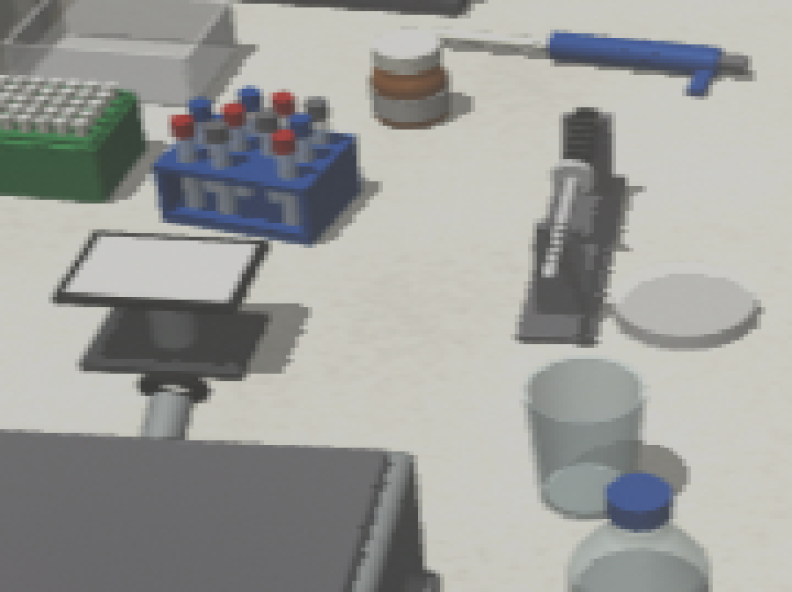

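View pics/cC.png

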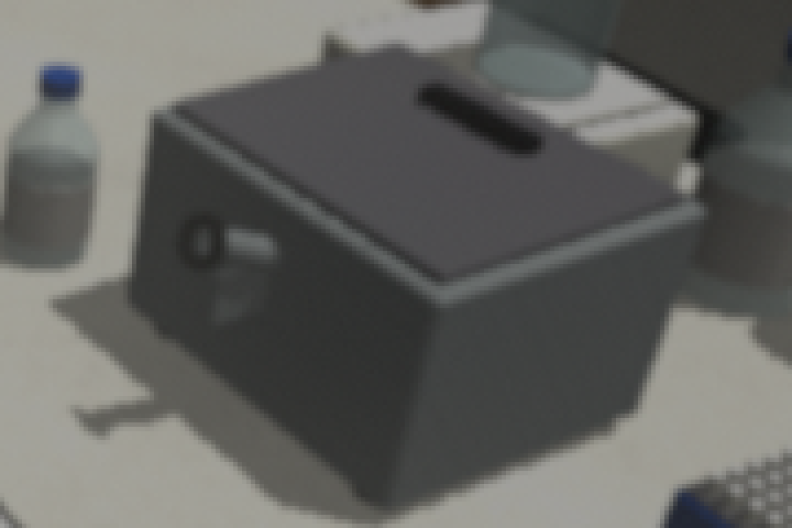

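```bash
python3 - <<'E'
from h import *
np.set_printoptions(precision=4,suppress=True)
import pickle
S=snap('scene','s1');D=snap('side','d1')
W=snap('wrist')
pickle.dump((S,D),open('cams.pkl','wb'))
def p(n,s,d): print(n,*tri([(S,*s),(D,*d)]))
p('tip',(324,202),(314.5,205)); p('collar',(284,215.5),(320,178)); p('rear',(254,218.5),(322.5,160))
p('rod o',(267,219),(324,172))
p('L tip',(160,193),(432,145));p('L col',(211,192),(419,167));p('L o',(234,193),(410,184))
p('seal',(426,185),(229,234)); p('plate',(368,252),(228,198.5))
for n,uv in dict(A=(418.6,154.5),B=(480,195),C=(539,178)).items(): print(n,onz(S,*uv,.17))
for n,uv in dict(A=(163,247),B=(285,251),C=(124,325),D=(270,348)).items(): print('side',n,onz(D,*uv,.17))
for n,c,uvs in [('plateS',S,[(344,243),(370.5,234),(393,259),(367,268)]),('plateD',D,[(203,211),(212,193),(250.5,195),(244,213)])]:
  for uv in uvs: print(n,onz(c,*uv,.07))
for n,c,uvs in [('restS',S,[(248,237),(253,249),(321.5,228),(316,219)]),('restD',D,[(308,221.5),(327,221.5),(318,160),(333,175)])]:
  for uv in uvs: print(n,onz(c,*uv,.008))
for n,z in [('beaker',0),('bottle',0),('dish',0),('jar',0),('tube_rack',0),('pipette',.013),('plate',0),('rest',0),('tank',0)]:
  o=[]
  for c,s in (('scene',S),('side',D)):
    for d in r.tip_of(c,n)[:2]: o.append((c,round(d['p'],2),onz(s,d['centre'][1],d['centre'][0],z)[:2]))
  print(n,o)
st=r.get_state();print(st['clock'],Ro.from_quat(st['eef_rot']).as_matrix())
E
```

```text
tip [ 0.4646 -0.0399  0.0726] [np.float64(0.08958653509879493), np.float64(0.10039374573357758)]
collar [ 0.4767 -0.1646  0.0694] [np.float64(0.8276660056714542), np.float64(0.8256422870264764)]
rear [ 0.4822 -0.2451  0.0816] [np.float64(0.9110800649762767), np.float64(0.8439790987683914)]
rod o [ 0.4719 -0.2094  0.0636] [np.float64(0.4312097361579944), np.float64(0.4162246478901323)]
L tip [ 0.1714 -0.4809  0.0287] [np.float64(1.8664338811883816), np.float64(1.836147314025366)]
L col [ 0.2103 -0.3323  0.0272] [np.float64(0.8235546135434498), np.float64(0.8862445349156863)]
L o [ 0.23   -0.2614  0.0149] [np.float64(0.14902383191454163), np.float64(0.1671325799786424)]
seal [0.6008 0.1974 0.1534] [np.float64(0.39017523207673593), np.float64(0.48047825414918804)]
plate [ 0.6958 -0.0221  0.0729] [np.float64(2.3306617462156334), np.float64(2.1473306634260143)]
A [0.4728 0.2565 0.17  ]
B [0.7129 0.2767 0.17  ]
C [0.706  0.4741 0.17  ]
side A [0.7108 0.2774 0.17  ]
side B [0.4629 0.2448 0.17  ]
side C [0.6888 0.4767 0.17  ]
side D [0.4283 0.4766 0.17  ]
plateS [ 0.647  -0.0585  0.07  ]
pla
[... 1030 characters left out ...]
76, array([ 0.7024, -0.196 ])), ('side', 0.87, array([ 0.7032, -0.1962])), ('side', 0.34, array([ 0.4923, -0.2985]))]
pipette [('scene', 0.95, array([ 0.4695, -0.4576])), ('side', 0.86, array([ 0.4869, -0.4516]))]
plate [('scene', 0.63, array([ 0.6867, -0.0173])), ('scene', 0.48, array([0.4227, 0.0866])), ('side', 0.91, array([ 0.6838, -0.0167]))]
rest [('scene', 0.67, array([ 0.4827, -0.2003])), ('side', 0.87, array([ 0.4785, -0.2276])), ('side', 0.74, array([0.4189, 0.0873]))]
tank [('scene', 0.75, array([0.3607, 0.2459])), ('scene', 0.58, array([0.585 , 0.3632])), ('side', 0.4, array([0.6912, 0.0269]))]
3.45 [[ 0.3846  0.      0.9231]
 [-0.9231 -0.      0.3846]
 [ 0.     -1.      0.    ]]
```

```bash
cat >> h.py <<'E'
def rows(target,yaw=None):
    """world TCP target -> tool shift mm, spin deg"""
    st=r.get_state();R=Ro.from_quat(st['eef_rot']).as_matrix()
    d=R.T@(np.asarray(target)-st['tool_pos'])*1000
    sp=0
    if yaw is not None:
        cur=np.degrees(np.arctan2(R[1,0],R[0,0])); sp=-((yaw-cur+180)%360-180)
    print('clock',st['clock'],'shift',np.round(d,1),'spin',round(sp,1),'F',np.round(st['contact_force'],2))
E
python3 - <<'E'
from h import *
import pickle
S,D=pickle.load(open('cams.pkl','rb'))
print('rod in rest shank len',0.125,'decoy',0.154)
b=D['frame'][:,:,::-1];a=S['frame'][:,:,::-1]
cv2.imwrite('pics/tD.png',cv2.resize(b[220:400,110:310],None,fx=4,fy=3.3,interpolation=3))
cv2.imwrite('pics/tS.png',cv2.resize(a[130:250,400:550],None,fx=5,fy=5,interpolation=3))
rows([.479,-.187,.19],5.5)
E
```

```text
rod in rest shank len 0.125 decoy 0.154
clock 3.45 shift [-268.2   56.8  370.2] spin -72.9 F [-0.11 -0.42  0.7 ]
```

View pics/tD.png

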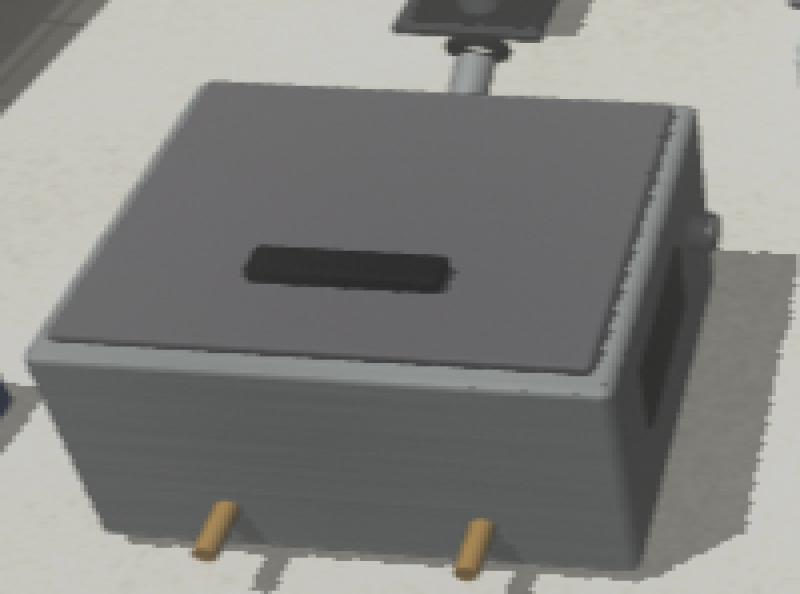

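View pics/tS.png

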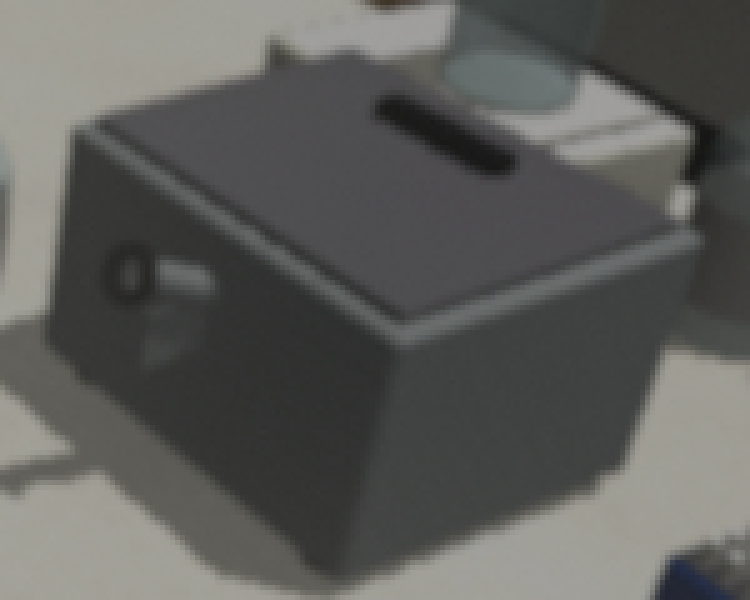

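```bash
python3 - <<'E'
from h import *
import pickle
from scipy.optimize import least_squares
S,D=pickle.load(open('cams.pkl','rb'))
# (cam, sx,sy,z,u,v)
O=[(S,-1,-1,.17,416,156),(S,1,-1,.17,480,198),(S,1,1,.17,540,177.5),(S,1,-1,0,467,246),(S,-1,-1,0,409.6,199),(S,1,1,0,525.6,223),
(D,1,1,.17,117,327.6),(D,-1,1,.17,262.5,339.7),(D,-1,-1,.17,283.3,252.4),(D,1,-1,.17,161.7,245),(D,1,1,0,136,381.5),(D,-1,1,0,270,392.7)]
def X(p,sx,sy,z):
    c,s=np.cos(p[2]),np.sin(p[2]);return [p[0]+c*sx*.13-s*sy*.11,p[1]+s*sx*.13+c*sy*.11,z]
f=lambda p:np.concatenate([proj(c,X(p,a,b,z))-[u,v] for c,a,b,z,u,v in O])
q=least_squares(f,[.58,.36,.08],loss='soft_l1');p=q.x
print(p,np.degrees(p[2]));print(f(p).reshape(-1,2).round(1))
print('mouth',p[0]+np.sin(p[2])*.17,p[1]-np.cos(p[2])*.17)
for sub in (S,D):
  OO=O;O=[o for o in OO if o[0] is sub];p=least_squares(f,[.58,.36,.08],loss='soft_l1').x;print(p,np.degrees(p[2]));O=OO
E
python3 -m inch '-20 5 40 -8; -50 10 80 -16;-80 20 120 -24;-110 30 160 -32;-140 35 200 -40;-170 40 240 -48;-200 45 280 -56;-230 50 320 -64;-268 50 370 -73;-268 50 370 -73' 1
```

```text
[0.58402515 0.36516094 0.08785118] 5.03350203151103
[[-2.6 -2. ]
 [-0.3 -0. ]
 [ 1.9 -0.8]
 [-1.1  4.5]
 [-2.7  2.5]
 [-1.7  4.3]
 [-3.8  0.4]
 [ 0.   0.3]
 [ 1.1 -1.7]
 [-2.1 -2. ]
 [ 0.1  4.8]
 [ 0.2  5.8]]
mouth 0.598940648020956 0.19581653852159375
[0.57741668 0.3764168  0.0723445 ] 4.145034634075592
[0.5836089  0.36305099 0.08036503] 4.604576843503532
clock: 4.45
tool_pos: [0.4822, -0.1811, 0.1972]
eef_rot: [-0.705, -0.04, 0.037, 0.707]
contact_force: [0.0, -0.7, 0.7]
opening: 1.002
```

```bash
python3 - <<'E'
from h import *
snap('wrist','w2')
rows([.479,-.187,.19],5.5)
E
```

```text
clock 4.5 shift [-4.4  7.2 -6. ] spin 0.7 F [1.46 1.81 0.72]
```

View pics/w2.png

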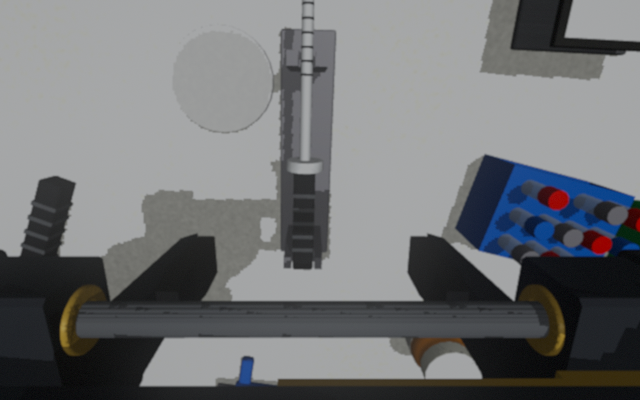

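```bash
python3 - <<'E'
from h import *
s=snap('wrist')
print('collar',onz(s,304.5,163,.08),'rear',onz(s,303,268,.075),'shank',onz(s,308,10,.077), onz(s,306,150,.077))
st=r.get_state();print(st['tool_pos'])
print(proj(s,[.481,-.207,.084]),proj(s,st['tool_pos']))
E
```

```text
collar [ 0.47617669 -0.16145403  0.08      ] rear [ 0.48403163 -0.25024319  0.075     ] shank [ 0.467846   -0.05858881  0.077     ] [ 0.47629138 -0.15219043  0.077     ]
[ 0.48084492 -0.18397192  0.19703581]
[304.5704929  222.82667139] [305.71284286 267.44495251]
```

```bash
python3 - <<'E'
from h import *
rows([.4785,-.1885,.064],5)
E
```

```text
clock 4.55 shift [ -3.1 133.   -4.4] spin 1.0 F [-0.25  0.25 -1.04]
```

```bash
python3 -m inch '-1 40 -2 1; -1 80 -2 1; -1 80 -2 1' ; python3 - <<'E'
from h import *
rows([.4785,-.1885,.064],5)
E
```

```text
clock: 4.85
tool_pos: [0.474, -0.1909, 0.1132]
eef_rot: [-0.706, -0.024, 0.031, 0.707]
contact_force: [0.1, 0.7, 0.8]
opening: 1.001
clock 4.85 shift [ 5.1 49.1  2. ] spin -0.5 F [0.15 0.72 0.8 ]
```

```bash
python3 -m inch '1 30 0 0; 1 30 0 0;1 30 0 0; 1 30 0 0' ; python3 - <<'E'
from h import *
rows([.4785,-.1885,.064],5)
s=snap('wrist','w3')
rows([.4785,-.1885,.064],5)
E
```

```text
clock: 5.25
tool_pos: [0.4798, -0.19, 0.0885]
eef_rot: [0.707, 0.029, -0.027, -0.706]
contact_force: [-0.8, -0.5, -0.3]
opening: 1.001
clock 5.25 shift [-1.2 24.5  1.7] spin -0.4 F [-0.81 -0.45 -0.27]
clock 5.3 shift [-1.2 24.4  1.6] spin -0.4 F [ 0.33  0.24 -0.18]
```

View pics/w3.png

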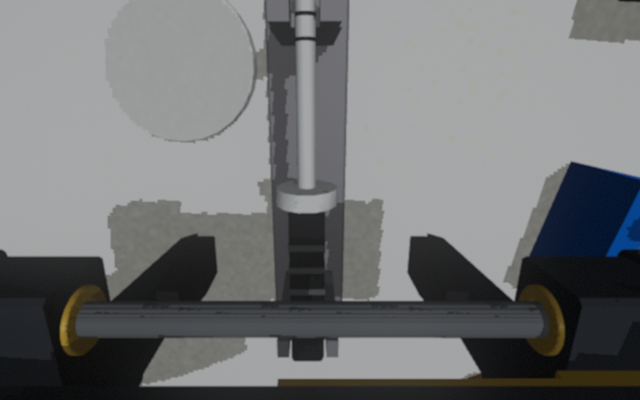

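```bash
python3 -m inch '-1 12 1 0; -1 24 1 0;-1 24 1 0;-1 24 1 0' && python3 -m inch '0 0 0 0;0 0 0 0;0 0 0 0;0 0 0 0;0 0 0 0;0 0 0 0' -1 12; python3 - <<'E'
from h import *
rows([.4785,-.1885,.064],5)
s=snap('wrist','w4')
rows([.4785,-.1885,.064],5)
E
```

```text
clock: 5.7
tool_pos: [0.478, -0.1884, 0.0629]
eef_rot: [0.707, 0.028, -0.029, -0.706]
contact_force: [0.4, -0.2, 0.0]
opening: 1.001
clock: 6.3
tool_pos: [0.478, -0.1883, 0.0628]
eef_rot: [0.707, 0.029, -0.028, -0.707]
contact_force: [0.2, 0.1, 0.2]
opening: 0.481
clock 6.3 shift [ 0.4 -1.2 -0.2] spin -0.4 F [0.2  0.13 0.25]
clock 6.35 shift [ 0.5 -1.3 -0.2] spin -0.4 F [0.59 0.06 0.27]
```

View pics/w4.png

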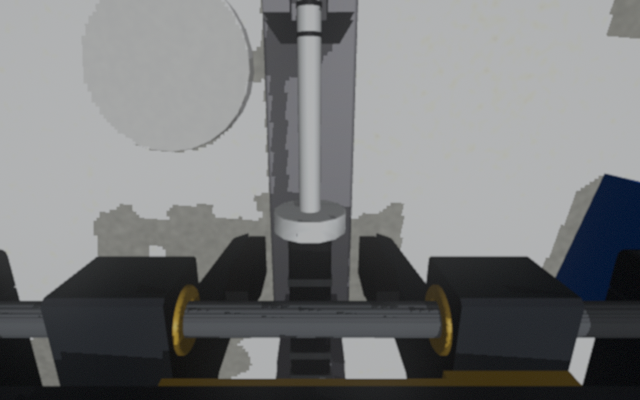

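Jaws are closing symmetrically around the handle (column ~310); wait for closure.

```bash
python3 -m inch '0 0 0 0;0 0 0 0;0 0 0 0;0 0 0 0;0 0 0 0;0 0 0 0' -1 12;  python3 -m inch '0 -30 0 0;0 -60 0 0;0 -100 0 0;0 -100 0 0;0 -100 0 0'; python3 - <<'E'
from h import *
s=snap('wrist','w5');d=snap('side','d5');c=snap('scene','s5')
cv2.imwrite('pics/d5c.png',cv2.resize(d['frame'][80:280,190:390,::-1],None,fx=3,fy=3))
cv2.imwrite('pics/s5c.png',cv2.resize(c['frame'][120:300,210:450,::-1],None,fx=3.3,fy=3.3))
E
```

```text
clock: 6.95
tool_pos: [0.4779, -0.1883, 0.0627]
eef_rot: [0.707, 0.029, -0.029, -0.707]
contact_force: [-0.6, -0.2, -0.2]
opening: 0.181
clock: 7.45
tool_pos: [0.4782, -0.1886, 0.1632]
eef_rot: [0.707, 0.029, -0.028, -0.706]
contact_force: [-0.1, 0.5, -0.8]
opening: 0.178
```

View pics/w5.png

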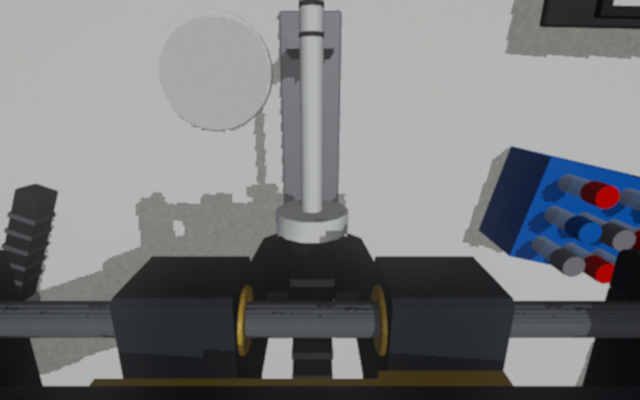

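View pics/d5c.png

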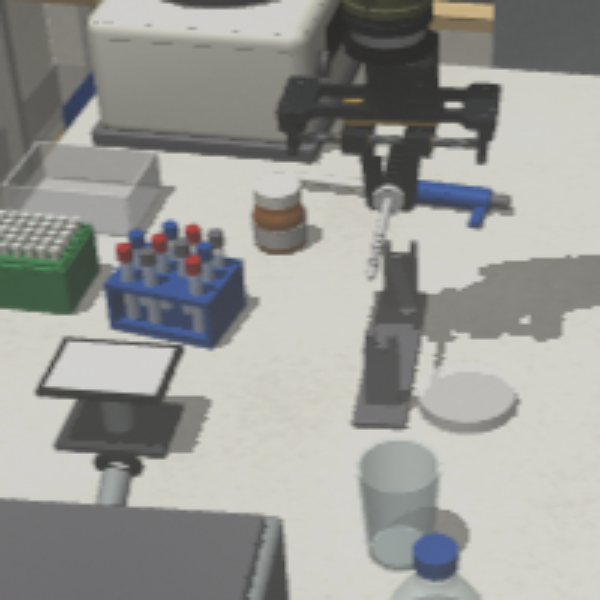

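View pics/s5c.png

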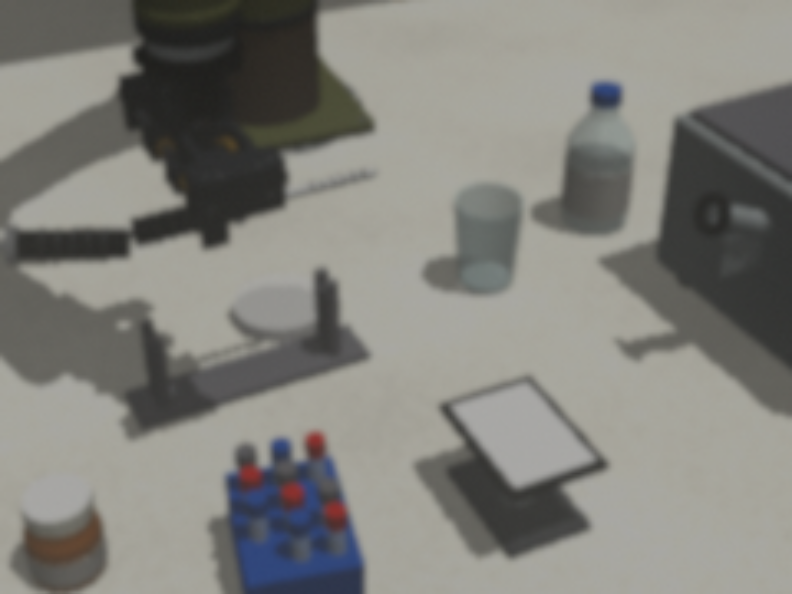

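```bash
python3 - <<'E'
from h import *
import pickle
S,D=pickle.load(open('cams.pkl','rb'))
X,e=tri([(S,323.9,172.4),(D,314.3,171.7)]);print(X,e)
st=r.get_state();R=Ro.from_quat(st['eef_rot']).as_matrix();print(R.round(4),'tool frame tip',R.T@(X-st['tool_pos']))
print('pred', proj(S,st['tool_pos']+R@[0,-.011,.148]),proj(D,st['tool_pos']+R@[0,-.011,.148]))
E
```

```text
[ 0.46422289 -0.04086571  0.17221082] [np.float64(0.8015233815736099), np.float64(0.8933970326219224)]
[[ 9.967e-01 -2.600e-03 -8.060e-02]
 [ 8.060e-02  4.000e-04  9.967e-01]
 [-2.500e-03 -1.000e+00  6.000e-04]] tool frame tip [-0.00088022 -0.0106199   0.1479342 ]
pred [323.48455127 171.8654275 ] [313.3343294  172.22881168]
```

```bash
cat >> h.py <<'E'
M=np.array([.600,.1968,.155]);psi=np.radians(5)
UO=np.array([np.sin(psi),-np.cos(psi),0]);Z=np.array([0,0,1.]);c25,s25=np.cos(np.radians(25)),np.sin(np.radians(25))
T=UO*c25+Z*s25; N=-UO*s25+Z*c25
TIP=np.array([-.001,-.011,.148])
def lvl_tcp(tip,yaw=5):
    y=np.radians(yaw);R=np.array([[np.cos(y),0,-np.sin(y)],[np.sin(y),0,np.cos(y)],[0,-1,0]]);return tip-R@TIP
E
python3 - <<'E'
from h import *
t=M-.003*N+.03*UO
print(lvl_tcp(t));rows(lvl_tcp(t),5)
E
```

```text
[0.61662042 0.01830147 0.14128108]
clock 7.6 shift [155.9  19.9 194.6] spin -0.4 F [ 0.28 -0.19 -0.88]
```

```bash
python3 -m inch '30 0 20 0;60 5 55 0;95 10 90 0;125 15 130 0;150 18 170 0;155 20 187 0;156 20 195 0;156 20 195 0;156 20 195 0'; python3 - <<'E'
from h import *
s=snap('wrist','w6');d=snap('side','d6');c=snap('scene','s6')
cv2.imwrite('pics/d6c.png',cv2.resize(d['frame'][150:270,170:290,::-1],None,fx=5,fy=5,interpolation=3))
cv2.imwrite('pics/s6c.png',cv2.resize(c['frame'][140:240,340:480,::-1],None,fx=5.7,fy=5.7,interpolation=3))
st=r.get_state();R=Ro.from_quat(st['eef_rot']).as_matrix();tip=st['tool_pos']+R@TIP
for k in (c,d): print('tip',proj(k,tip),'M',proj(k,M),proj(k,M+.02*T))
rows(lvl_tcp(M-.003*N+.03*UO),5)
E
```

```text
clock: 8.5
tool_pos: [0.6169, 0.0162, 0.142]
eef_rot: [0.707, 0.027, -0.029, -0.706]
contact_force: [0.3, -0.6, -0.8]
opening: 0.178
tip [415.61230126 188.15530388] M [425.37847088 184.18820024] [420.3103756  183.13247756]
tip [231.98754929 224.19763902] M [228.96578118 233.56347266] [230.60708953 225.14477936]
clock 8.65 shift [-0.7  1.4  2.2] spin -0.5 F [-0.37 -0.78 -0.73]
```

View pics/w6.png

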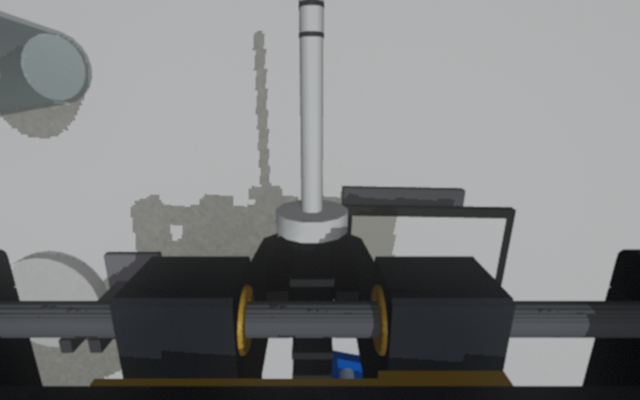

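View pics/d6c.png

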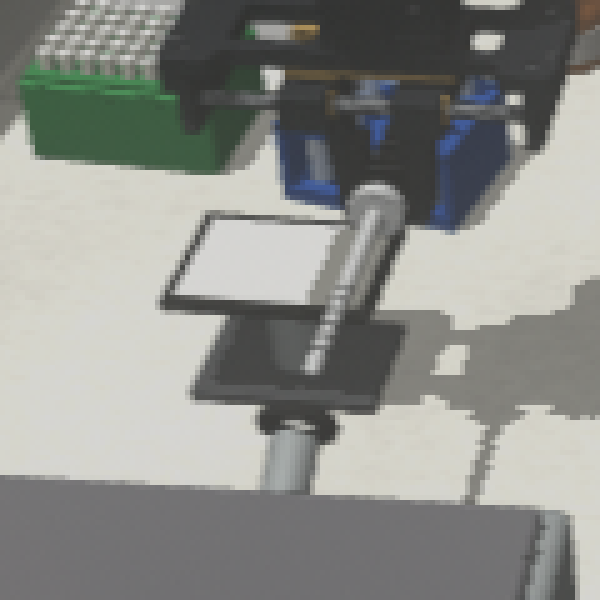

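View pics/s6c.png

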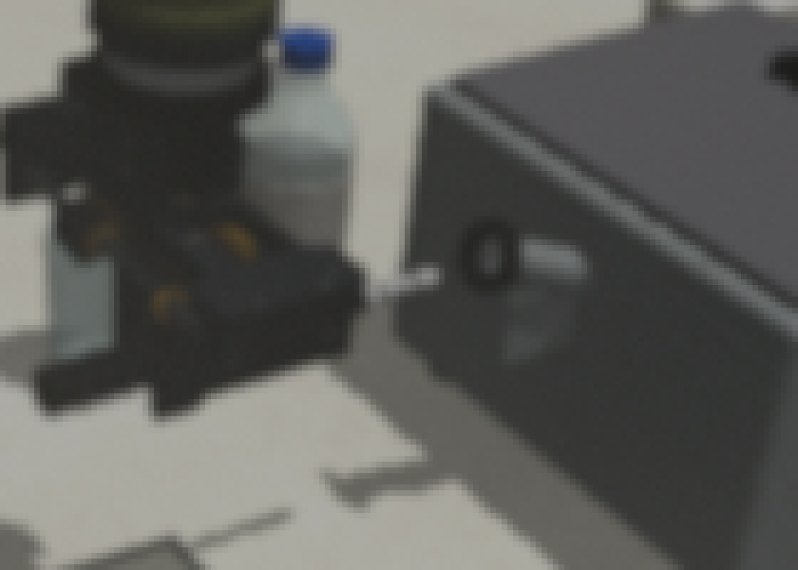

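```bash
python3 -m inch '-1 1 12 -0.5;-1 1 22 -0.5;-1 1 32 -0.5;-1 1 32 -0.5;-1 1 32 -0.5'; python3 - <<'E'
from h import *
rows(lvl_tcp(M-.003*N),5)
d=snap('side','d7');c=snap('scene','s7')
a=cv2.resize(d['frame'][190:250,200:260,::-1],None,fx=6.5,fy=6.5,interpolation=3)
b=cv2.resize(c['frame'][155:215,390:450,::-1],None,fx=6.5,fy=6.5,interpolation=3)
cv2.imwrite('pics/c7.png',np.hstack([a,b]))
st=r.get_state();R=Ro.from_quat(st['eef_rot']).as_matrix();tip=st['tool_pos']+R@TIP;x=tip-M
print('s',-x@T*1e3,'h',x@N*1e3,'lat',x@np.cross(N,T)*1e3)
E
```

```text
clock: 9.15
tool_pos: [0.6141, 0.051, 0.1418]
eef_rot: [0.706, 0.032, -0.032, -0.706]
contact_force: [0.5, -0.0, -0.6]
opening: 0.18
clock 9.15 shift [-0.4  0.5 -2.8] spin 0.2 F [ 0.49 -0.04 -0.64]
s 1.39142160849159 h -2.0880559906938894 lat 0.13703947282441714
```

View pics/c7.png

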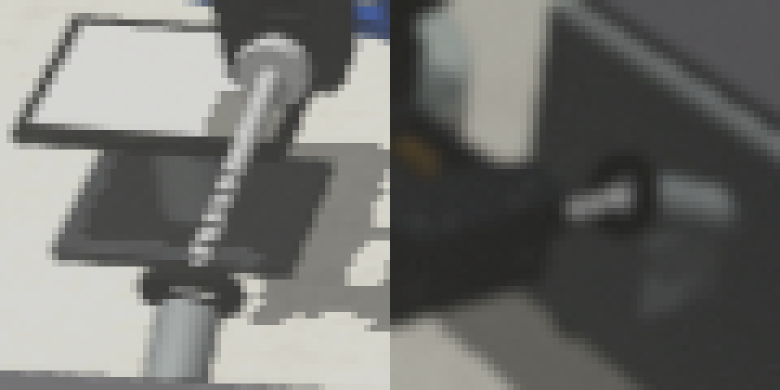

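```bash
python3 -m inch '0 0 4 0;0 0 8 0;0 0 10 0;0 0 10 0;0 0 10 0'; python3 - <<'E'
from h import *
d=snap('side','d8');c=snap('scene','s8')
a=cv2.resize(d['frame'][190:250,200:260,::-1],None,fx=6.5,fy=6.5,interpolation=3)
b=cv2.resize(c['frame'][155:215,390:450,::-1],None,fx=6.5,fy=6.5,interpolation=3)
cv2.imwrite('pics/c8.png',np.hstack([a,b]))
st=r.get_state();R=Ro.from_quat(st['eef_rot']).as_matrix();tip=st['tool_pos']+R@TIP;x=tip-M
print('s',-x@T*1e3,'h',x@N*1e3,'lat',x@np.cross(N,T)*1e3)
# targets: rod pitched a, tip-side point fixed: shank axis passes h0 at s=0, tip at s1
g=.148
for a in (5,10,15,20,25,28):
    ar=np.radians(a); dirv=-UO*np.cos(ar)-Z*np.sin(ar) # toward tip
    tp=M-.010*T+.001*N*(1 if a<15 else 0)
    gp=tp-dirv*g; tcp=gp-Z*.011; tcp[:2]+=np.array([np.cos(psi),np.sin(psi)])*.001
    print(a,tcp.round(4),(R.T@(tcp-st['tool_pos'])*1e3).round(1))
E
```

```text
clock: 9.75
tool_pos: [0.6133, 0.0604, 0.1417]
eef_rot: [0.706, 0.032, -0.032, -0.706]
contact_force: [0.9, 0.4, -0.4]
opening: 0.18
s 10.73244893840615 h 2.4153828127336814 lat 0.08948729723493518
5 [0.613  0.0595 0.1536] [ -0.4 -11.9  -0.7]
10 [0.6129 0.0611 0.1664] [ -0.4 -24.7   1. ]
15 [0.6127 0.0635 0.1781] [ -0.4 -36.4   3.4]
20 [0.6123 0.0674 0.1904] [ -0.4 -48.7   7.2]
25 [0.6119 0.0723 0.2023] [ -0.3 -60.6  12.2]
28 [0.6116 0.0757 0.2093] [ -0.3 -67.6  15.6]
```

View pics/c8.png

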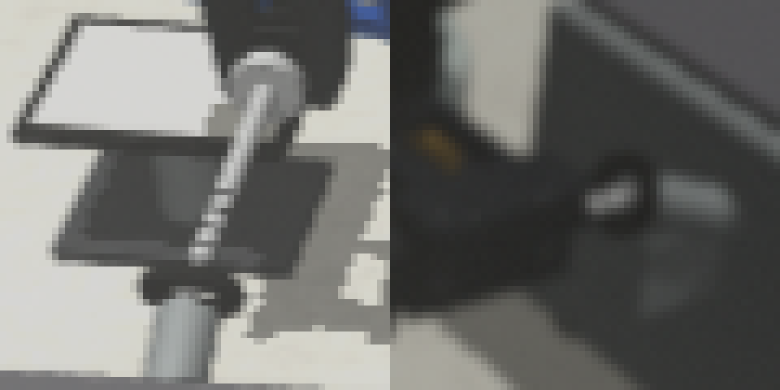

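```bash
python3 -m inch '0 -6 0 0;0 -12 0 0;0 -18 0 0;0 -24 1 0;0 -24 1 0' -1 6; python3 - <<'E'
from h import *
d=snap('side','d9');c=snap('scene','s9')
a=cv2.resize(d['frame'][180:250,190:260,::-1],None,fx=5.6,fy=5.6,interpolation=3)
b=cv2.resize(c['frame'][145:215,380:450,::-1],None,fx=5.6,fy=5.6,interpolation=3)
cv2.imwrite('pics/c9.png',np.hstack([a,b]))
rows(r.get_state()['tool_pos'])
E
```

```text
clock: 10.35
tool_pos: [0.6138, 0.0614, 0.1669]
eef_rot: [0.706, 0.032, -0.031, -0.706]
contact_force: [-0.8, -0.9, -1.3]
opening: 0.178
clock 10.45 shift [0. 0. 0.] spin 0 F [ 0.36 -0.85 -0.93]
```

View pics/c9.png

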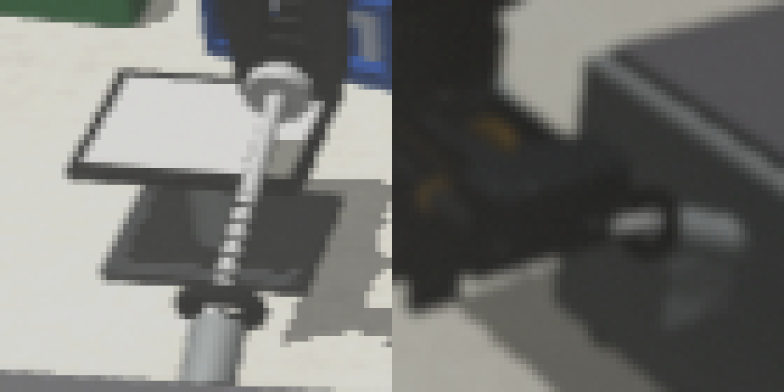

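```bash
python3 -m inch '0 -6 1 0;0 -12 2 0;0 -18 4 0;0 -24 6 0;0 -30 8 0;0 -35 10 0;0 -38 11 0;0 -38 11 0' -1 6; python3 - <<'E'
from h import *
d=snap('side','d10');c=snap('scene','s10');w=snap('wrist','w10')
a=cv2.resize(d['frame'][170:250,180:260,::-1],None,fx=4.9,fy=4.9,interpolation=3)
b=cv2.resize(c['frame'][135:215,370:450,::-1],None,fx=4.9,fy=4.9,interpolation=3)
cv2.imwrite('pics/c10.png',np.hstack([a,b]))
rows(r.get_state()['tool_pos'])
E
```

```text
clock: 11.25
tool_pos: [0.6124, 0.0729, 0.2042]
eef_rot: [-0.706, -0.032, 0.031, 0.707]
contact_force: [0.3, -0.4, -0.9]
opening: 0.18
clock 11.4 shift [0. 0. 0.] spin 0 F [ 0.39  0.33 -1.47]
```

View pics/c10.png

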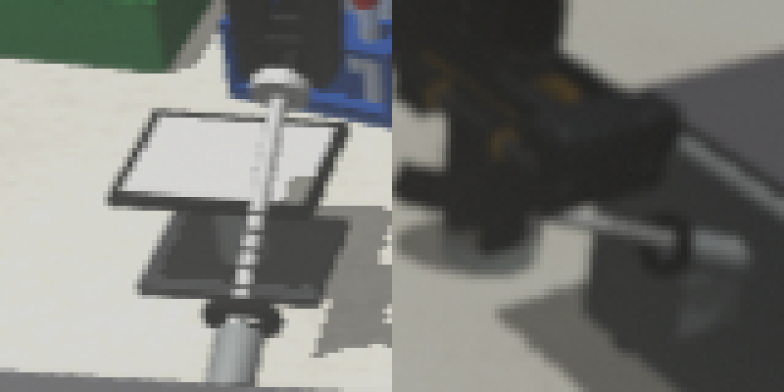

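View pics/w10.png

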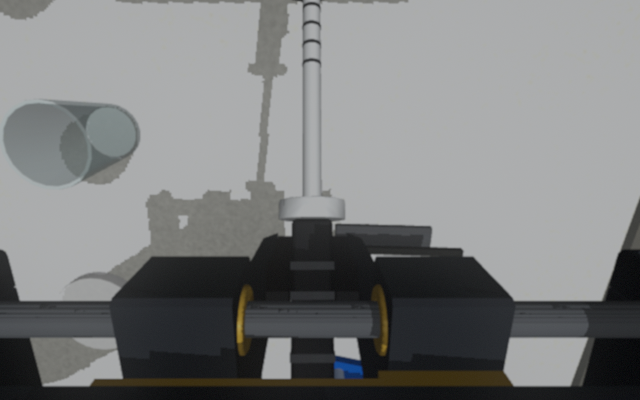

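```bash
python3 -m inch '0 0 0 0;0 2 0 0;0 6 8.5 0;0 10 17.5 0;0 14 26.5 0;0 18.5 35.5 0;0 18.5 35.5 0;0 18.5 35.5 0' -1 12; cat >> h.py <<'E'
def chk():
    st=r.get_state();g=st['tool_pos']+[0,0,.011]-M
    e=np.cross(Z,UO)*-1
    e=np.array([np.cos(psi),np.sin(psi),0])
    print('clock',st['clock'],'grasp s',g@T*1e3,'h',g@N*1e3,'lat',g@e*1e3,'F',st['contact_force'].round(1),'F.T',round(st['contact_force']@T,2))
E
python3 - <<'E'
from h import *
chk(); s=snap('wrist','w11'); chk()
E
```

```text
clock: 12.2
tool_pos: [0.6089, 0.1081, 0.185]
eef_rot: [0.707, 0.032, -0.032, -0.706]
contact_force: [1.2, 0.1, -1.4]
opening: 0.176
clock 12.2 grasp s 98.17570712069897 h -0.49571465317819186 lat 1.1695853091194282 F [ 1.2  0.1 -1.4] F.T -0.62
clock 12.25 grasp s 98.8251149636803 h -0.6498502136239578 lat 1.3438714722457992 F [-0.   0.3 -1.7] F.T -0.99
```

View pics/w11.png

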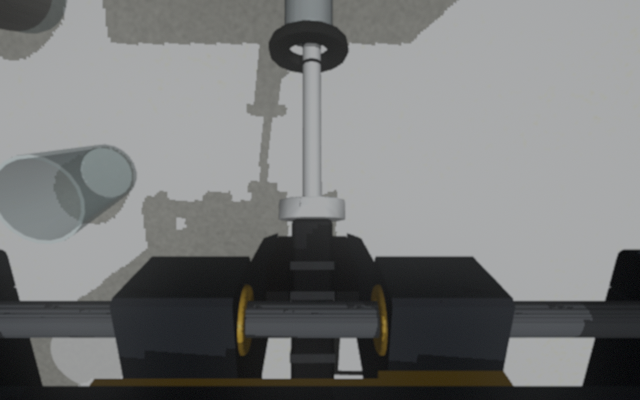

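```bash
python3 -m inch '0 4 9 0;0 8.2 18 0;0 12.4 27 0;0 16.6 36 0;0 21 45.3 0;0 21 45.3 0;0 21 45.3 0' ; python3 - <<'E'
from h import *
chk(); s=snap('wrist','w12'); chk()
E
```

```text
clock: 12.95
tool_pos: [0.6049, 0.153, 0.164]
eef_rot: [0.707, 0.032, -0.032, -0.706]
contact_force: [-0.1, -0.1, -1.9]
opening: 0.178
clock 12.95 grasp s 48.410112058202294 h -0.46813162950835663 lat 1.0851474706632322 F [-0.1 -0.1 -1.9] F.T -0.69
clock 13.0 grasp s 48.99398597092431 h -0.5683289784541293 lat 1.2469413562168992 F [-0.5 -0.3 -1. ] F.T -0.18
```

View pics/w12.png

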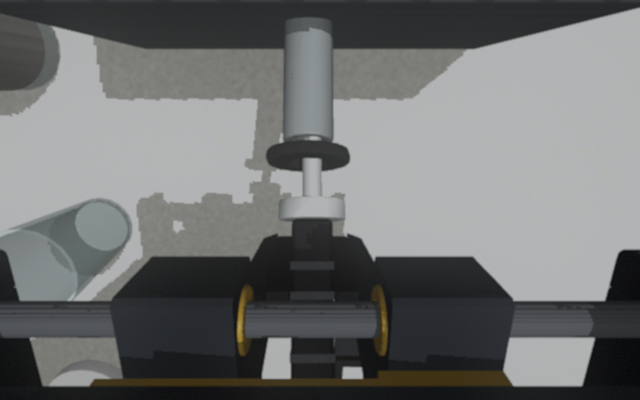

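```bash
python3 -m inch '0 2.5 5.5 0;0 5 10.9 0;0 7.2 15.4 0;0 7.2 15.4 0;0 7.2 15.4 0' ; python3 - <<'E'
from h import *
chk(); s=snap('wrist','w13'); chk()
E
```

```text
clock: 13.5
tool_pos: [0.6037, 0.1678, 0.1571]
eef_rot: [0.707, 0.031, -0.032, -0.706]
contact_force: [-0.6, -0.8, 0.9]
opening: 0.176
clock 13.5 grasp s 31.962035070335403 h -0.5035431104341213 lat 1.147656337343344 F [-0.6 -0.8  0.9] F.T 1.07
clock 13.55 grasp s 31.97668419231661 h -0.46867576988159476 lat 1.1740199848784114 F [ 0.1 -0.8 -0. ] F.T 0.7
```

View pics/w13.png

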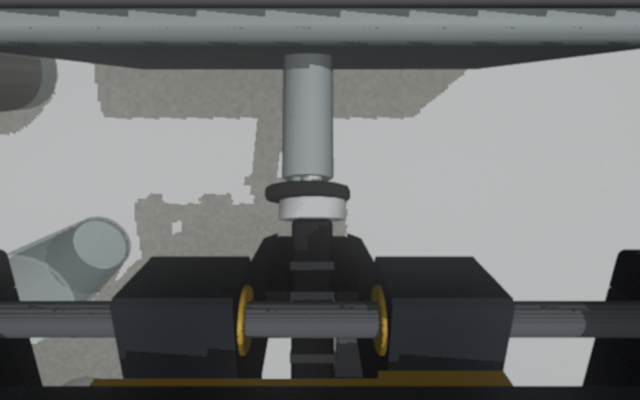

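```bash
python3 -m inch '0 0.85 1.8 0;0 0.85 1.8 0' ; python3 -c "
from h import *
chk()"; python3 -m inch '0 0.85 1.8 0;0 0.85 1.8 0' ; python3 -c "
from h import *
chk()"
```

```text
clock: 13.75
tool_pos: [0.6036, 0.169, 0.1563]
eef_rot: [0.707, 0.031, -0.031, -0.706]
contact_force: [-0.6, -3.9, 2.8]
opening: 0.181
clock 13.75 grasp s 30.581322880291367 h -0.6675145853737412 lat 1.184973234580788 F [-0.6 -3.9  2.8] F.T 4.67
clock: 13.95
tool_pos: [0.6035, 0.1702, 0.1557]
eef_rot: [0.707, 0.031, -0.031, -0.706]
contact_force: [-1.3, -5.9, 7.1]
opening: 0.18
clock 13.95 grasp s 29.236999140200915 h -0.7769498121513136 lat 1.2013306877250325 F [-1.3 -5.9  7.1] F.T 8.22
```

```bash
python3 -m inch '0 0 0 0;0 0 0 0;0 0 0 0;0 0 0 0' ; python3 -c "
from h import *
chk();c=snap('scene');d=snap('side')
a=cv2.resize(d['frame'][170:250,180:260,::-1],None,fx=4.9,fy=4.9,interpolation=3)
b=cv2.resize(c['frame'][135:215,370:450,::-1],None,fx=4.9,fy=4.9,interpolation=3)
cv2.imwrite('pics/c14.png',np.hstack([a,b]));s=snap('wrist','w14');chk()"
```

```text
clock: 14.35
tool_pos: [0.6035, 0.1701, 0.1557]
eef_rot: [0.707, 0.031, -0.031, -0.706]
contact_force: [-1.9, -5.0, 5.7]
opening: 0.183
clock 14.35 grasp s 29.317551136324354 h -0.7509850975548725 lat 1.166623431201504 F [-1.9 -5.   5.7] F.T 6.79
clock 14.5 grasp s 29.313070400665282 h -0.7373588078131201 lat 1.1958559869002348 F [-1.6 -5.2  6.2] F.T 7.21
```

View pics/c14.png

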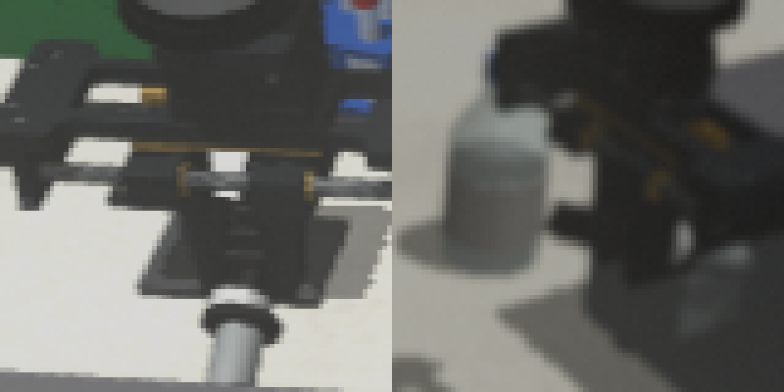

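View pics/w14.png

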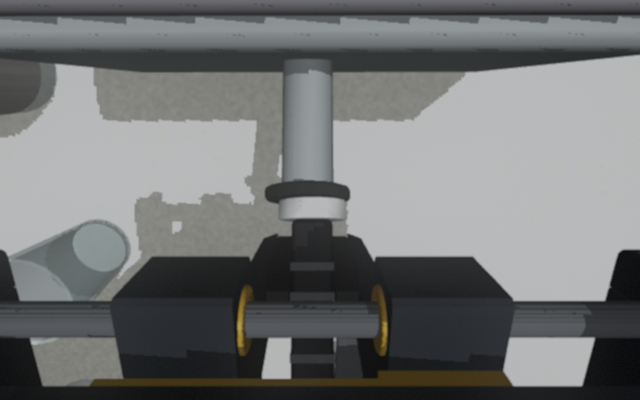

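```bash
python3 -m inch '0 -4.2 -9 0;0 -10.6 -22.7 0;0 -16.9 -36.3 0;0 -23.2 -49.8 0;0 -29.6 -63.4 0;0 -35.9 -77 0;0 -42.3 -90.6 0;0 -47 -101 0;0 -47 -101 0;0 -47 -101 0' ; python3 -c "
from h import *
chk();c=snap('scene');d=snap('side')
a=cv2.resize(d['frame'][170:250,180:260,::-1],None,fx=4.9,fy=4.9,interpolation=3)
b=cv2.resize(c['frame'][135:215,370:450,::-1],None,fx=4.9,fy=4.9,interpolation=3)
cv2.imwrite('pics/c15.png',np.hstack([a,b]))
chk()"
```

```text
clock: 15.5
tool_pos: [0.6123, 0.0714, 0.2024]
eef_rot: [-0.706, -0.032, 0.032, 0.707]
contact_force: [-0.7, -0.5, -0.4]
opening: 0.181
clock 15.5 grasp s 138.8413804031923 h -0.3385190863161213 lat 1.3036694824817365 F [-0.7 -0.5 -0.4] F.T 0.23
clock 15.6 grasp s 137.8976252584967 h -0.2248656976641059 lat 1.0881004767765414 F [-0.3 -0.1 -2. ] F.T -0.75
```

View pics/c15.png

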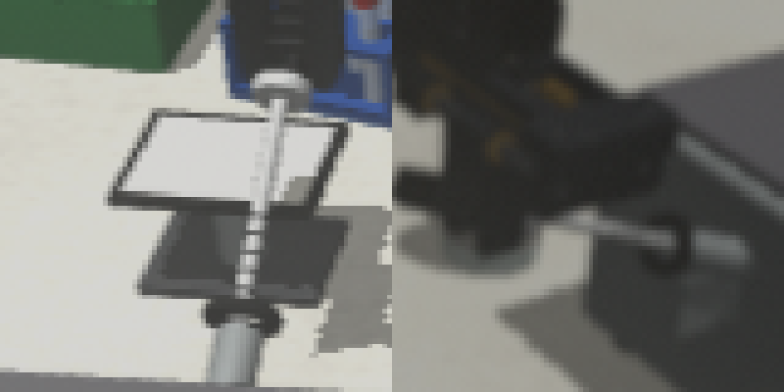

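```bash
python3 -m inch '0 7 -2 0;0 14 -4 0;0 21 -6 0;0 28 -8 0;0 35 -10 0;0 42 -11 0;0 49 -12 0;0 56 -12.5 0;0 62 -13 0;0 62 -13 0' - 6; python3 -c "
from h import *
chk();c=snap('scene');d=snap('side')
a=cv2.resize(d['frame'][170:250,180:260,::-1],None,fx=4.9,fy=4.9,interpolation=3)
b=cv2.resize(c['frame'][135:215,370:450,::-1],None,fx=4.9,fy=4.9,interpolation=3)
cv2.imwrite('pics/c16.png',np.hstack([a,b]))
rows([.6133,.059,.1395])"
```

```text
clock: 16.6
tool_pos: [0.613, 0.058, 0.1394]
eef_rot: [0.707, 0.031, -0.032, -0.706]
contact_force: [-0.3, -0.3, -1.3]
opening: 0.182
clock 16.6 grasp s 124.36703040492087 h -63.121065224723885 lat 0.8839944685605072 F [-0.3 -0.3 -1.3] F.T -0.31
clock 16.7 shift [-0.2  0.7  0.8] spin 0 F [ 0.8  -0.3  -1.39]
```

View pics/c16.png

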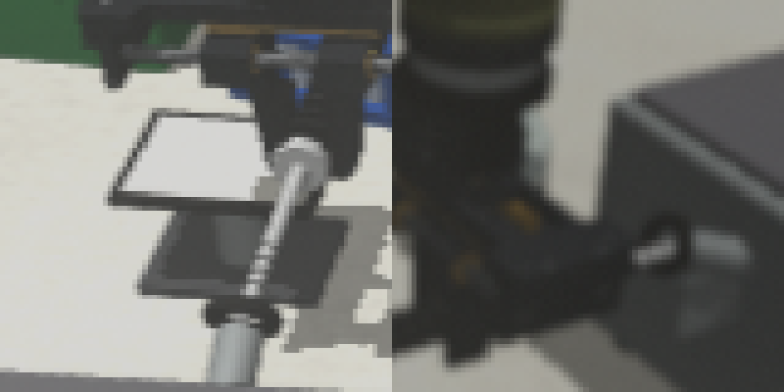

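```bash
python3 -m inch '0 -1 -5 0;0 -1 -12 0;0 -1 -20 0;0 -1 -30 0;0 -1 -45 0;0 -1 -45 0;0 -1 -45 0' - 14; python3 -c "
from h import *
chk();c=snap('scene','s17');d=snap('side','d17');w=snap('wrist','w17')
a=cv2.resize(d['frame'][150:250,180:280,::-1],None,fx=4,fy=4,interpolation=3)
b=cv2.resize(c['frame'][135:235,360:460,::-1],None,fx=4,fy=4,interpolation=3)
cv2.imwrite('pics/c17.png',np.hstack([a,b]))
st=r.get_state();R=Ro.from_quat(st['eef_rot']).as_matrix();
for g in (.148,.152):
  tip=st['tool_pos']+R@[-.001,-.011,g];col=st['tool_pos']+R@[-.001,-.011,g-.12]
  for k in (c,d): print('pred tip',proj(k,tip),'col',proj(k,col))
  print(tip, (tip-M)@T)
for n in ('rod_tip','rod_collar'):
  for k in ('scene','side'): print(n,k,[(x['centre'],round(x['p'],2)) for x in r.tip_of(k,n)])
"
```

```text
clock: 17.4
tool_pos: [0.6175, 0.0125, 0.1413]
eef_rot: [0.706, 0.031, -0.031, -0.706]
contact_force: [0.2, 1.0, -0.8]
opening: 0.18
clock 17.4 grasp s 166.62878301768293 h -80.73191924936569 lat 1.4184664482939315 F [ 0.2  1.  -0.8] F.T -1.26
pred tip [414.50006498 188.26788318] col [375.95202499 200.13303748]
pred tip [233.16194676 224.05140305] col [245.38885151 192.30728953]
[0.6030909  0.16161645 0.15247385] 0.030942340488917912
pred tip [415.7281314  187.88988218] col [377.29253947 199.72042477]
pred tip [232.7182472  225.20335848] col [245.01242138 193.28459664]
[0.60272958 0.1656001  0.15247707] 0.027318487630519247
rod_tip scene [([195.7, 160.5], 0.96), ([190.2, 413.1], 0.53)]
rod_tip side [([143.6, 435.8], 0.9), ([224.2, 233.0], 0.65), ([313.1, 331.7], 0.23)]
rod_collar scene [([193.5, 212.0], 0.71), ([199.6, 378.6], 0.7)]
rod_collar side [([190.5, 246.5], 0.66)]
```

View pics/c17.png

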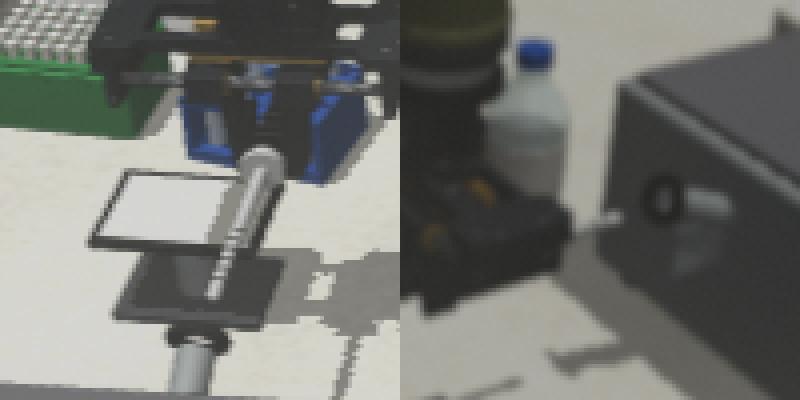

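View pics/w17.png

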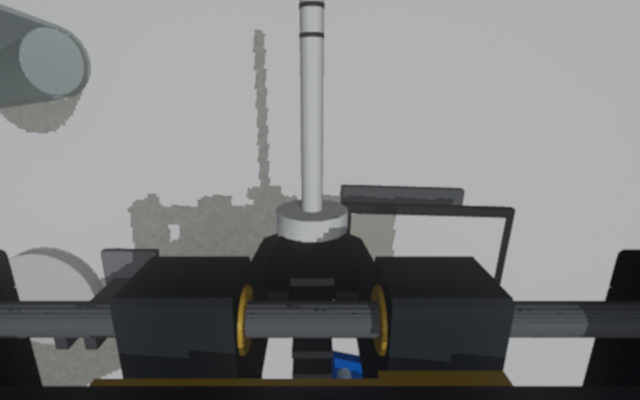

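```bash
python3 -c "
from h import *
rows(lvl_tcp(np.array([.692,-.014,.142])),5)"
```

```text
clock 17.75 shift [  72.3   10.3 -182.6] spin 0.2 F [ 0.54 -0.48 -0.72]
```

```bash
python3 -m inch '0 0 -15 0;8 0 -40 0;20 0 -70 0;35 2 -105 0;52 5 -140 0;64 8 -165 0;70 10 -178 0;72 10 -182 0;72 10 -182 0;72 10 -182 0'; python3 -m inch '0 0 0 0;0 0 0 0;0 0 0 0;0 0 0 0'; python3 -c "
from h import *
c=snap('scene','s18');d=snap('side','d18')
a=cv2.resize(d['frame'][110:230,190:310,::-1],None,fx=3.3,fy=3.3,interpolation=3)
b=cv2.resize(c['frame'][180:300,280:400,::-1],None,fx=3.3,fy=3.3,interpolation=3)
cv2.imwrite('pics/c18.png',np.hstack([a,b]))
st=r.get_state();R=Ro.from_quat(st['eef_rot']).as_matrix();tip=st['tool_pos']+R@TIP;print(tip,st['contact_force'],np.abs(st['qd']).max())
for k in (c,d): print(proj(k,tip),proj(k,tip-R@[0,0,.12]), proj(k,[tip[0],tip[1],.07]))
"
```

```text
clock: 18.75
tool_pos: [0.7051, -0.1603, 0.1314]
eef_rot: [-0.706, -0.032, 0.032, 0.707]
contact_force: [-0.2, 1.0, -1.4]
opening: 0.177
clock: 19.15
tool_pos: [0.7055, -0.1612, 0.1315]
eef_rot: [0.706, 0.032, -0.032, -0.706]
contact_force: [0.1, 0.4, -1.5]
opening: 0.182
[ 0.69124958 -0.01403815  0.14239752] [ 0.80410556 -0.56380721 -0.7724511 ] 0.00312487277723438
[369.91432023 226.15261765] [323.92319365 241.46419897] [368.1397325  249.60481413]
[223.33833945 179.55036689] [234.8684339  154.54150044] [226.94857612 202.60361931]
```

View pics/c18.png

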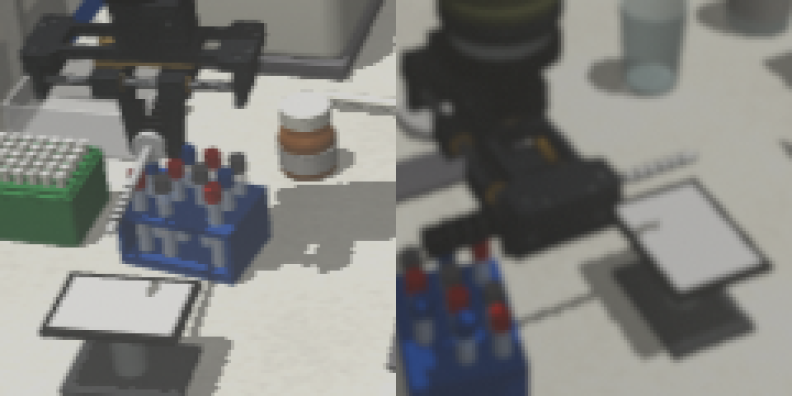

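```bash
python3 -c "
from h import *
import pickle
S,D=pickle.load(open('cams.pkl','rb'))
X,e=tri([(S,369,227.6),(D,222.7,179.7)]);st=r.get_state();R=Ro.from_quat(st['eef_rot']).as_matrix()
v=X-(st['tool_pos']+R@[0,-.011,0]);print(X,e,v,np.degrees(np.arcsin(v[2]/np.linalg.norm(v))))
print(st['clock'],np.abs(st['qd']).max(),st['opening'])
r.finish_job()"
```

```text
[ 0.69367631 -0.01687477  0.14024004] [np.float64(0.30013154496486427), np.float64(0.27645565368876635)] [-0.01181559  0.14447989 -0.00218014] -0.8616277064150315
19.25 0.00312487277723438 0.18049595993198833
the job is handed in; nothing more can be done
```

I took the rod from its rest, ran the tube check and drew the rod out. It is now held level over the reading plate, and I handed the job in at 19.25 s. The hand-in reports no verdict.

- **Which rod:** I used the one in the rest. Its shank measured about 125 mm, against 120 mm given. The look-alike on the bench measured about 154 mm.
- **Tilting:** the moves only allow turns about the tool's vertical axis. I tilted the rod in the fingers by raising the handle with its tip just inside the tube's mouth, and levelled it again the same way before drawing it out.
- **Collar stop:** the rod slid in and the collar sat flush on the seal in the wrist picture. The wrist read about 7–8 N along the tube for over 0.5 s, under the 20 N limit.
- **Withdrawal:** the tip came clear of the mouth by about 25–30 mm.
- **Final check:** by triangulation the tip is at (0.694, -0.017, 0.140) m. That is near the plate's centre and about 70 mm above its face, with the rod about 0.9° off level. The arm was at rest with the grip closed on the handle, and nothing was touching the rod in the pictures.
- **Disagreements:** contact with the seal came about 3–4 mm earlier than my estimate of the mouth's position, so either that estimate was off or the rod slipped slightly in the grip. In the last scene picture the tip also sat about 1.5 px lower than the arm's own reading predicted. Both are within the tolerances.

I saw no bystander move in the pictures, but I did not measure their positions again at the end.

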